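# Sweep the washers through the sorting gate

### The arm

A 6-joint arm with a two-finger parallel gripper is mounted at the origin on the work surface. World frame = base frame: x ahead of the robot, y to its left, z up, the work surface at z = 0. Lengths are in m, angles in rad, forces in N, time in s.
With the tool pointing down it reaches from about 0.425 to 0.925 m from the base axis. Payload 12.5 kg.
Tool frame: the origin (TCP) lies on the centre line of the jaws, within the pads' length; the fingertips stand 19 mm ahead of it and the grasp point (between the pads) is the TCP (tip_extent is the distance from the TCP to the fingertips, in m); z points along the fingers, y is the direction in which the jaws open and shut (so a half turn about z gives the same grasp; the last joint's range is limited). The gripper opens to 85 mm and grips with 20 to 120 N. Pads are 22 mm wide; open, the fingers measure 114 mm over their backs; the gripper's body (76 mm by 85 mm) begins 54 mm behind the grasp point. The pads swing forward as they close: fully open they stand 13 mm farther back than shut.
Start: joints at [1.217, 0.491, 1.559, -0, 1.092, -0.106], TCP at [0.153, 0.606, 0.25] pointing down, gripper open.
Joint ranges: [-3.1, 3.1], [-0.84, 2.19], [0.05, 2.79], [-1.13, 4.28], [0.06, 2.93], [-2.69, 2.69]. Speed limits (rad/s): [2.22, 2.22, 2.79, 3.14, 3.14, 3.14].

### API

Orientations are given as a unit quaternion [w, x, y, z].
In Python, from station import state, snapshot, get_calibration, finish_job, tip_extent gives the robot as it stands.
- The arm moves only by the tool step_arm, never from a script. Its argument "targets" is one flat list of numbers, 7 for each row, row after row: the shift along the tool's x, y, z in units of 40 mm (1.0 is 40 mm), then the turn, a rotation vector about the tool's x, y, z in units of 0.15 rad (1.0 is 0.15 rad), then the gripper's target within -1 to 1 (fully open at 1, half-way at 0, shut at -1). A call has 1 to 12 rows; each row shifts and turns the commanded pose from where the row before left it, along the tool's axes as they then stand; what a row does not reach is not made up. A row lasts 1/10 s, in which the tool goes at most 50 mm and 8.59 degrees, less where a joint would pass 70% of its speed; a pose out of reach is approached as far as the arm can. A call with a number of a shift or a turn outside -1 to 1 is refused whole. A call with a gripper value outside its range is refused whole. The fingers move at their own pace and stop on an object; "squeeze" is the grip in N (left out, the last holds). Time passes only in rows, so rows that do not move let the fingers close. It gives the time, the measured TCP pose, the force and the opening at its end, in the units of the state.
- state(): the state, without advancing time (a new reading comes with each control period).
- snapshot(name): name is "scene" or "top" or "wrist"; returns (picture, depth): 480x640x3 uint8, blue, green, red; 480x640 float32, m along the optical axis (not along the pixel's ray), 0 where there is no reading.
- get_calibration(name): a dict with "mtx" (3x3 intrinsics, pixels), "position" and "attitude" of the camera in the world; the wrist camera has in their place "T_tool_cam" (4x4, takes a point from camera to tool coordinates, whose origin is the TCP and whose axes are the flange's). Camera axes: x right, y up, looking along -z (the intrinsics and any distortion apply to the point x, -y, -z); pixel columns grow to the right and rows downward; lengths in m; the calibration is good to about 2 mm. The wrist camera is an equidistant fisheye: a pixel r from the principal point sees the ray r / f radians off the axis. A picture is of the moment at which its call begins: read the wrist's pose just before it. get_calibration takes no time and is no camera call.
- finish_job(): hands the job in, once; it reports no verdict.
The state is a dict: "clock": time; "q": joint angles; "dq": joint speeds; "effort": joint torques, N m; "tool_pos": TCP position; "orientation": TCP orientation; "contact_force": force on the tool from outside, world axes, zero at the start; "ft_torque": the same for the moment, N m; "grip_width": finger opening in m.
Only numpy, scipy, OpenCV 4.12 (cv2) and the standard library are available. Lean on these libraries where they do the work, as an engineer would, in place of code of your own. Each camera call takes 0.05 s, during which the arm holds its last target. There are 200 camera calls.

### The job

With the fingertips, sweep the three flat steel washers across the sorting tray's deck and through the gate, one at a time, so that each drops into the slot before the next one is brought near the gate. Only push them, never pick them up, and leave the tall steel bush standing where it is on the deck and the things on the bench untouched.

Things in the scene. Friction and masses are not known exactly. Their poses are not given: they have to be found in the camera images.
- tray: fixed sorting tray; origin at bench level under the deck, x towards the gate, z up. Level plywood deck, top 60 mm above the bench, from x = -160 to +125 mm and y = -135 to +135 mm, with a fence round it 14 mm high, 8 mm thick. From x = +75 mm two straight bars, as high as the fence, funnel in from the side fences to the gate
- gate (a point): middle of the gate on the deck's surface, at tray x = +125 mm, y = 0; axes as the tray. The gate is a gap 52 mm wide in y between two posts, 14 mm high and 10 mm long in x; the deck ends at the posts' near faces, where the open slot begins
- slot (a point): centre of the slot's floor, 32.5 mm beyond the gate; axes as the tray. The slot is an open pocket 65 mm long in x, 64 mm wide in y, floor 54 mm below the deck, walls up to the fence's height
- washer_a: loose flat steel washer, 40 mm across, 14 mm bore, 10 mm thick, about 85 g, lying flat on the tray's deck; origin at the centre of its underside, z along its bore. All three washers are alike
- washer_b: loose flat steel washer, 40 mm across, 14 mm bore, 10 mm thick, about 85 g, lying flat on the tray's deck; origin at the centre of its underside, z along its bore. All three washers are alike
- washer_c: loose flat steel washer, 40 mm across, 14 mm bore, 10 mm thick, about 85 g, lying flat on the tray's deck; origin at the centre of its underside, z along its bore. All three washers are alike
- bush: loose plain steel bush, 28 mm across, 40 mm tall, 14 mm bore, 140 g, standing upright on the deck among the washers; origin at the centre of its underside; to be left alone
- can: open blue tin can standing on the bench to the left of the tray, 100 mm across, 118 mm tall; origin at the centre of its underside; to be left alone
- screwdriver: screwdriver lying on the bench to the right of the tray, along its own x, about 210 mm long; to be left alone
There are look-alikes about, which are no part of the job. Leave any pink or purple look-alike of the washer_c alone.

How it is judged:
By the outcome, as a careful person would: the job done as asked, in the order asked, and still so for the second after the job is handed in, with the robot touching nothing.
It also fails if it takes over 72 s, if anything falls off the work surface, if the arm or the gripper's body presses on something with over 40 N, if the wrist force passes 120 N, or if a joint passes its speed limit or range.

## Working session

There is one attempt and no reset: what is moved stays moved. The work goes in short steps, Python scripts to look and compute and a tool call to move; the robot and the scene stay as the last step left them, time stands still between calls to the robot, and variables do not carry over. Pictures are saved under pics/ and viewed, about 8 in all and at most 12, crops included, and the job is handed in when it is done.

Besides the shell and the picture viewer there is one more tool, called after ">>>" as name(argument=value, ...), one argument or row to a line, values as JSON. step_arm: Moves the arm, as the interface text tells. Shifts and turns lie within -1 to 1; 1 stands for 40 mm of shift or 0.15 rad of turn. Its arguments: {"type":"object","properties":{"targets":{"type":"array"},"squeeze":{"type":"number"}},"required":["targets"]}

```bash
mkdir -p pics; ls
cat > h.py <<'E'
import numpy as np, cv2
from scipy.spatial.transform import Rotation as R
from station import state, snapshot, get_calibration, finish_job, tip_extent
def shot(n,f):
    im,d=snapshot(n); cv2.imwrite(f'pics/{f}.png',im); np.save(f'pics/{f}.npy',d); return im,d
def Rm(a):
    a=np.array(a,float)
    return a if a.shape==(3,3) else R.from_quat(a,scalar_first=True).as_matrix()
def pts(n,d):
    c=get_calibration(n); K=np.array(c['mtx']); v,u=np.mgrid[0:480,0:640]
    x=(u-K[0,2])/K[0,0]*d; y=(v-K[1,2])/K[1,1]*d
    P=np.stack([x,-y,-d],-1)
    return P@Rm(c['attitude']).T+np.array(c['position'])
E
python3 - <<'E'
from h import *
print(state(),tip_extent if not callable(tip_extent) else tip_extent())
for n in('top','scene'):
    print(n,get_calibration(n)); im,d=shot(n,n+'0')
print(get_calibration('wrist'))
E
```

```text
pics
{'clock': 0.0, 'q': array([ 1.21739829e+00,  4.91556755e-01,  1.55945381e+00, -1.29000717e-06,
        1.09166997e+00, -1.05599686e-01]), 'dq': array([ 3.37440704e-04, -2.62363775e-04, -1.30870146e-03, -2.44637797e-04,
       -4.16268052e-05,  5.74354814e-04]), 'effort': array([ 2.90497206e-03, -6.18440509e+01, -2.61602050e+01, -9.17984562e-05,
        4.07936095e-03, -1.89211121e-06]), 'tool_pos': array([0.15320243, 0.60572648, 0.24972796]), 'orientation': array([-1.23183824e-04,  1.23582109e-01,  9.92334201e-01, -5.29809917e-04]), 'contact_force': array([-0.68410697, -0.68231383,  0.73758379]), 'ft_torque': array([0.02906889, 0.00729119, 0.00723445]), 'grip_width': 0.08536788247517614} 0.019
top {'mtx': array([[501.005527  ,   0.        , 328.62555516],
       [  0.        , 501.005527  , 238.39989874],
       [  0.        ,   0.        ,   1.        ]]), 'position': array([ 0.39749276, -0.00659362,  1.12294051]), 'attitude': array([ 0.70647447,  0.04268635, -0.03386712, -0.70563781])}
scene {'mtx': array([[465.69097101,   0.        , 316.26545133],
       [  0.        , 465.69097101, 245.58362048],
       [  0.        ,   0.        ,   1.        ]]), 'position': array([ 0.88130466, -0.51595477,  0.87507688]), 'attitude': array([0.89096051, 0.30767831, 0.10110445, 0.31827869])}
{'mtx': array([[371.64829954,   0.        , 320.67196627],
       [  0.        , 371.64829954, 244.16450315],
       [  0.        ,   0.        ,   1.        ]]), 'T_tool_cam': array([[-9.69269196e-04,  9.49993967e-01,  3.12266751e-01,
         7.93932323e-02],
       [ 9.99999459e-01,  8.02911879e-04,  6.61316741e-04,
         8.68665356e-04],
       [ 3.77524230e-04,  3.12267223e-01, -9.49994231e-01,
        -1.23865177e-01],
       [ 0.00000000e+00,  0.00000000e+00,  0.00000000e+00,
         1.00000000e+00]])}
```

View pics/top0.png

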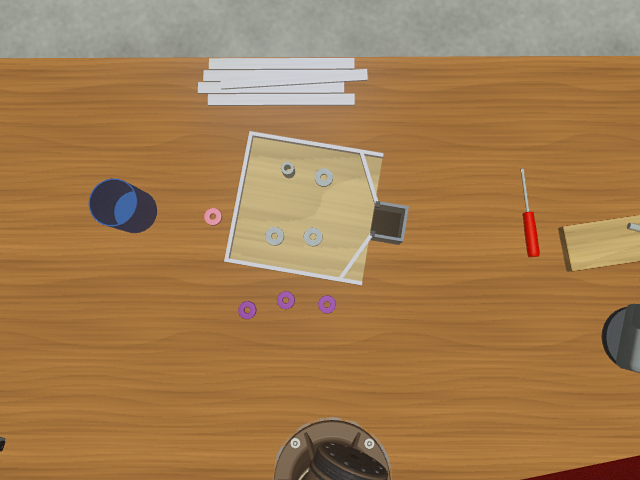

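The top view shows three grey washers on the deck at about (323,177), (275,236) and (313,236). The bush is at (288,169), the gate near (373,220). The pink ring (213,216) and purple rings (247,310), (286,300), (327,304) lie on the bench outside the tray, so they are decoys.

Run:
```python
from h import *
im=cv2.imread('pics/top0.png'); d=np.load('pics/top0.npy'); P=pts('top',d)
c=get_calibration('top');K=np.array(c['mtx']);A=Rm(c['attitude']);p0=np.array(c['position'])
def ray(u,v,z):
    r=A@np.array([(u-K[0,2])/K[0,0],-(v-K[1,2])/K[1,1],-1]); return p0+r*(z-p0[2])/r[2]
hsv=cv2.cvtColor(im,cv2.COLOR_BGR2HSV)
roi=np.zeros((480,640),bool); roi[125:290,220:415]=1
print('bench z',np.median(P[20:120,400:500,2][P[20:120,400:500,2]<.1]), 'deck z',np.median(P[195:215,260:300,2]))
m=((hsv[...,1]<45)&roi)
n,l,s,ce=cv2.connectedComponentsWithStats(m.astype(np.uint8))
for i in range(1,n):
    if s[i,4]<30: continue
    q=l==i; print(i,s[i],ce[i].round(1),'z',np.median(P[q][:,2]).round(4),ray(*ce[i],.07).round(4), cv2.minAreaRect(np.argwhere(q)[:,::-1].astype(np.float32)))
f=l==(1+np.argmax(s[1:,4]))
pp=np.array([ray(u,v,.074)[:2] for v,u in np.argwhere(f)])
r=cv2.minAreaRect(pp.astype(np.float32)); print(r,cv2.boxPoints(r))
for k,ro in enumerate([im[120:300,210:420]]): cv2.imwrite('pics/crop1.png',cv2.resize(ro,None,fx=3.3,fy=3.3,interpolation=cv2.INTER_CUBIC))
```

```text
bench z -0.001651190321010687 deck z 0.060082843695304144
1 [ 224  131  185  154 2543] [311.3 207.8] z 0.0736 [0.5774 0.0437 0.07  ] ((320.1541748046875, 209.90586853027344), (172.82931518554688, 133.78469848632812), 9.7824068069458)
2 [281 162  14  15 113] [287.4 167.9] z 0.0996 [0.6643 0.0956 0.07  ] ((287.5000305175781, 168.00003051757812), (12.969193458557129, 12.521980285644531), 63.43495178222656)
4 [315 168  18  18 226] [323.4 176.8] z 0.07 [0.6448 0.0181 0.07  ] ((323.5, 176.5), (17.0, 17.0), 90.0)
17 [265 227  19  18 229] [274.3 235.6] z 0.0697 [0.518  0.1218 0.07  ] ((274.0, 235.5), (17.0, 18.0), 90.0)
18 [304 228  18  18 231] [312.7 236.4] z 0.0698 [0.5162 0.0404 0.07  ] ((312.5, 236.5), (17.0, 17.0), 90.0)
((0.573944091796875, 0.023999005556106567), (0.36370348930358887, 0.28624141216278076), 80.30523681640625) [[ 0.4022436  -0.13115427]
 [ 0.6843972  -0.17935711]
 [ 0.74564457  0.17915228]
 [ 0.46349096  0.22735512]]
```

View pics/crop1.png

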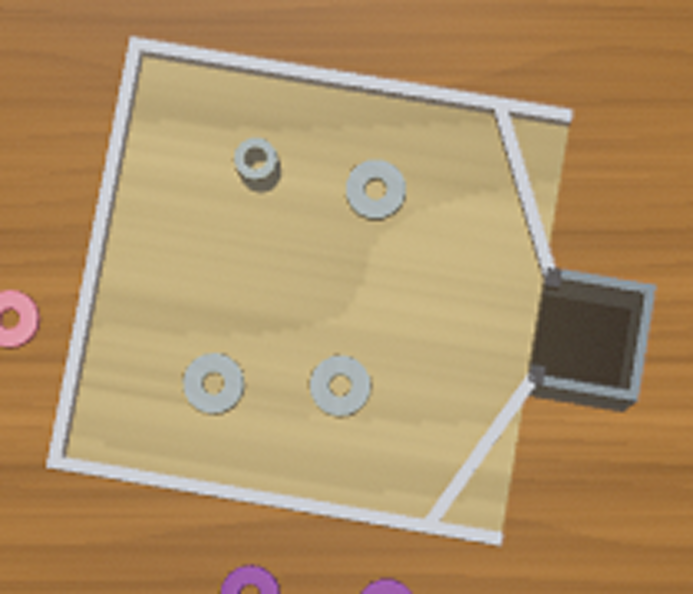

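The enlarged crop confirms it: the three grey flat rings inside the fence, at crop (375,190), (213,383) and (340,385), are the washers. The narrower one casting a longer shadow, at (257,160), is the bush. Next I set up the tray frame and a helper that turns tray-frame goals into tool-axis amounts.

```bash
cat >> h.py <<'E'
B=np.array([[0.4022436,-0.13115427],[0.6843972,-0.17935711],[0.74564457,0.17915228],[0.46349096,0.22735512]])
ex=(B[1]-B[2]); ex/=np.linalg.norm(ex); ey=np.array([-ex[1],ex[0]])
O=(B[2]+B[3])/2+.168*ex; A0=np.degrees(np.arctan2(ex[1],ex[0]))
def tray(p): r=np.array(p)[:2]-O; return np.array([r@ex,r@ey])*1e3
def pose():
    s=state(); M=Rm(s['orientation']); a=np.degrees(np.arctan2(M[1,0],M[0,0]))
    h=(a-180-A0+180)%360-180
    return s,M,h
def plan(x,y,z,h=None,s=None):
    "TCP goal in tray mm (z world mm), heading h deg: first turn, then shift in turned axes"
    st,M,h0=pose(); h=h0 if h is None else h
    print('clock',round(st['clock'],2),'now tray',tray(st['tool_pos']).round(1),'z',round(st['tool_pos'][2]*1e3,1),'h',round(h0,1),'tilt',M[2].round(4),'F',st['contact_force'].round(1),'w',round(st['grip_width']*1e3,1))
    g=np.append(O+(x*ex+y*ey)/1e3,z/1e3)-st['tool_pos']
    t=-np.radians(h-h0)
    M2=M@R.from_rotvec([0,0,t]).as_matrix()
    print(' turn z units',round(t/.15,3),' shift units before turn',(M.T@g/.04).round(3),' after turn',(M2.T@g/.04).round(3))
E
python3 - <<'E'
from h import *
print(O,A0)
for w in [(.6448,.0181),(.518,.1218),(.5162,.0404)]: print(tray(w).round(1))
im=cv2.imread('pics/top0.png'); P=pts('top',np.load('pics/top0.npy'))
q=P[155:182,275:300].reshape(-1,3); q=q[(q[:,2]>.09)&(q[:,2]<.11)]; print('bush',tray((q[:,:2].max(0)+q[:,:2].min(0))/2), np.ptp(q,axis=0))
h=np.arctan2(60,68);u=np.array([np.cos(h),np.sin(h)]); w=tray((.5162,.0404)); s=w-42*u
print(np.degrees(h),s); plan(s[0],s[1],150,np.degrees(h))
E
```

```text
[0.5762767  0.03765293] -99.69475731972938
[ 7.7 70.8]
[-73.1 -71.6]
[  7.4 -59.7]
bush [-68.67180411  69.79287944] [0.0261989  0.0254101  0.01280199]
41.423665625002656 [-24.08416321 -87.46945293]
clock 0.1 now tray [-488.7 -512.7] z 249.8 h 85.5 tilt [ 1.e-04 -1.e-03 -1.e+00] F [ 0.5 -0.9 -0.3] w 85.4
 turn z units 5.128  shift units before turn [-11.51  -10.744   2.504]  after turn [-15.742   0.288   2.504]
```

>>> step_arm(
  targets=[-0.63,-0.61,0,0,0,0,-0.62,-0.63,-0.61,0,0,0,0,-0.62,-0.63,-0.61,0,0,0,0,-0.62,-0.63,-0.61,0,0,0,0,-0.62,-0.63,-0.61,0,0,0,0,-0.62,-0.63,-0.61,0,0,0,0,-0.62,-0.63,-0.61,0,0,0,0,-0.62,-0.63,-0.61,0,0,0,0,-0.62,-0.63,-0.61,0,0,0,0,-0.62,-0.63,-0.61,0,0,0,0,-0.62,-0.63,-0.61,0,0,0,0,-0.62,-0.63,-0.61,0,0,0,0,-0.62],
  squeeze=20,
)

```text
clock: 1.3
tool_pos: [0.3751, 0.2466, 0.2502]
orientation: [-0.0, 0.124, 0.992, -0.0]
contact_force: [0.5, 0.3, -0.2]
grip_width: 0.0164
```

>>> step_arm(
  targets=[-0.63,-0.61,0,0,0,0,-0.62,-0.63,-0.61,0,0,0,0,-0.62,-0.63,-0.61,0,0,0,0,-0.62,-0.63,-0.61,0,0,0,0,-0.62,-0.63,-0.61,0,0,0,0,-0.62,-0.63,-0.61,0,0,0,0,-0.62,0,0,0.5,0,0,0.742,-0.62,0,0,0.5,0,0,0.742,-0.62,0,0,0.5,0,0,0.742,-0.62,0,0,0.5,0,0,0.742,-0.62,0,0,0,0,0,0,-0.62,0,0,0,0,0,0,-0.62],
)

```text
clock: 2.5
tool_pos: [0.4854, 0.0689, 0.1705]
orientation: [-0.0, 0.338, 0.941, -0.0]
contact_force: [0.1, 0.4, -0.5]
grip_width: 0.0162
```

Run:
```python
from h import *
shot('wrist','w1')
plan(-12.6,-94.3,110,60)
```

```text
clock 2.55 now tray [-15.6 -94.7] z 171.0 h 60.2 tilt [-4.e-04  4.e-04 -1.e+00] F [0.6 0.3 0.6] w 16.3
 turn z units 0.019  shift units before turn [-0.044 -0.06   1.524]  after turn [-0.044 -0.06   1.524]
```

View pics/w1.png

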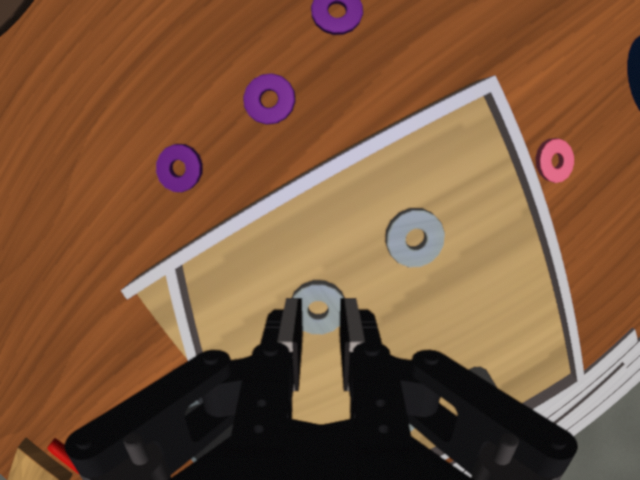

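The wrist view shows the washer at (317,307), centred between the fingertips at (290,300) and (348,300), which agrees with the measured 40 mm ahead. The second washer (415,237) is well clear.

>>> step_arm(
  targets=[-0.044,-0.06,0.5,0,0,0,-0.62,0,0,0.5,0,0,0,-0.62,0,0,0.5,0,0,0,-0.62,0,0,0.35,0,0,0,-0.62,0,0,0.2,0,0,0,-0.62,0,0,0.12,0,0,0,-0.62,0,0,0,0,0,0,-0.62,0,0,0,0,0,0,-0.62],
)

```text
clock: 3.35
tool_pos: [0.4854, 0.066, 0.0841]
orientation: [0.0, 0.339, 0.941, 0.0]
contact_force: [-0.1, 0.4, -0.1]
grip_width: 0.0162
```

Run:
```python
from h import *
plan(40-14.5,-3-25,84,60)
im,d=shot('scene','s1'); cv2.imwrite('pics/s1c.png',cv2.resize(im[100:340,120:440],None,fx=2,fy=2))
```

```text
clock 3.35 now tray [-12.6 -94.3] z 84.1 h 60.0 tilt [-7.e-04  7.e-04 -1.e+00] F [-0.1  0.4 -0.1] w 16.2
 turn z units 0.002  shift units before turn [-1.912  0.003  0.004]  after turn [-1.912  0.004  0.004]
```

View pics/s1c.png

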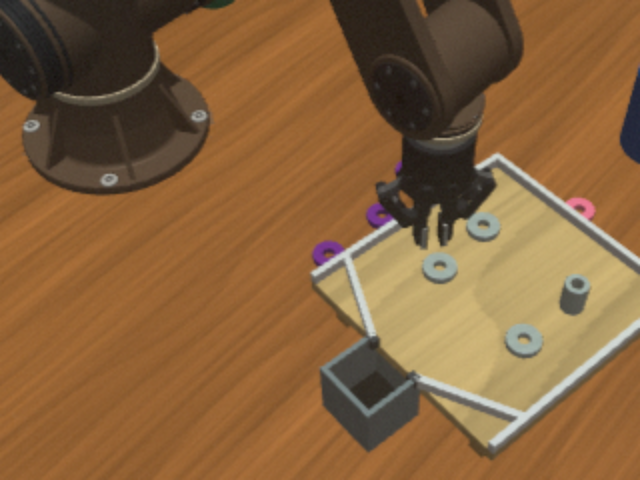

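>>> step_arm(
  targets=[-0.15,0,0,0,0,0,-0.62,-0.15,0,0,0,0,0,-0.62,-0.17,0,0,0,0,0,-0.62,-0.17,0,0,0,0,0,-0.62,-0.17,0,0,0,0,0,-0.62,-0.17,0,0,0,0,0,-0.62,-0.17,0,0,0,0,0,-0.62,-0.17,0,0,0,0,0,-0.62,-0.17,0,0,0,0,0,-0.62,-0.17,0,0,0,0,0,-0.62,-0.15,0,0,0,0,0,-0.62,-0.1,0,0,0,0,0,-0.62],
)

```text
clock: 4.6
tool_pos: [0.5444, 0.0167, 0.0835]
orientation: [0.0, 0.34, 0.941, 0.0]
contact_force: [-0.9, 0.7, 0.5]
grip_width: 0.0163
```

>>> step_arm(
  targets=[-0.05,0,0,0,0,0,-0.62,0,0,0,0,0,0,-0.62,0.5,0,0,0,0,0,-0.62,0,0,-0.5,0,0,0,-0.62,0,0,-0.5,0,0,0,-0.62,0,0,0,0,0,0,-0.62],
)

```text
clock: 5.2
tool_pos: [0.5308, 0.0288, 0.1255]
orientation: [0.002, 0.339, 0.941, 0.001]
contact_force: [-0.4, -0.1, -0.9]
grip_width: 0.0162
```

```bash
cat >> h.py <<'E'
def ray(n,u,v,z):
    c=get_calibration(n);K=np.array(c['mtx']);A=Rm(c['attitude']);p0=np.array(c['position'])
    r=A@np.array([(u-K[0,2])/K[0,0],-(v-K[1,2])/K[1,1],-1]); return p0+r*(z-p0[2])/r[2]
def washers(n,f):
    im,d=shot(n,f); P=pts(n,d); T=(P[...,:2]-O); X=T@ex*1e3; Y=T@ey*1e3
    S=cv2.cvtColor(im,cv2.COLOR_BGR2HSV)[...,1]
    m=(S<60)&(abs(Y)<130)&(X>-156)&(X<185)&(P[...,2]<.11)
    k,l,s,ce=cv2.connectedComponentsWithStats(m.astype(np.uint8))
    for i in range(1,k):
        if s[i,4]>40: print(n,s[i],ce[i].round(),'z',np.median(P[l==i][:,2]).round(3),'tray@.07',tray(ray(n,*ce[i],.07)).round(1))
E
python3 - <<'E'
from h import *
plan(0,0,84,0)
washers('scene','s2'); washers('top','t2')
E
```

```text
clock 5.2 now tray [ 16.4 -43.3] z 125.5 h 60.0 tilt [-0.003   0.0022 -1.    ] F [-0.4 -0.1 -0.9] w 16.2
 turn z units 6.983  shift units before turn [-0.73   0.894  1.042]  after turn [0.409 1.079 1.042]
scene [356 211  14  10  65] [363. 217.] z 0.07 tray@.07 [-65.4 -59.3]
scene [ 286  229   95   93 1526] [319. 289.] z 0.064 tray@.07 [142.7  19.8]
scene [400 237  15  21 225] [407. 247.] z 0.093 tray@.07 [-76.1  64.5]
scene [338 250  18  17 224] [347. 258.] z 0.07 tray@.07 [44.9 -0. ]
scene [373 262  19  17 239] [382. 270.] z 0.07 tray@.07 [11.1 71.6]
top [360 155  43  58 447] [379. 193.] z 0.072 tray@.07 [130.2  56.2]
top [281 161  14  16 158] [288. 168.] z 0.098 tray@.07 [-71.   76.2]
top [315 168  18  11 135] [324. 173.] z 0.07 tray@.07 [ 7.1 78.9]
top [350 230  48  38 365] [373. 243.] z 0.073 tray@.07 [134.6 -51.4]
```

>>> step_arm(
  targets=[0,0,0,0,0,0.998,-0.62,0,0,0,0,0,0.998,-0.62,0,0,0,0,0,0.998,-0.62,0,0,0,0,0,0.998,-0.62,0,0,0,0,0,0.998,-0.62,0,0,0,0,0,0.998,-0.62,0,0,0,0,0,0.995,-0.62,0.14,0.36,0,0,0,0,-0.62,0.14,0.36,0,0,0,0,-0.62,0.13,0.347,0,0,0,0,-0.62,0,0,0,0,0,0,-0.62,0,0,0,0,0,0,-0.62],
)

```text
clock: 6.5
tool_pos: [0.5741, 0.0376, 0.1224]
orientation: [-0.001, 0.764, 0.645, -0.001]
contact_force: [-1.2, 0.5, -0.1]
grip_width: 0.0164
```

Run:
```python
from h import *
plan(0,-.5,84,0)
washers('scene','s3'); im,d=shot('wrist','w3')
```

```text
clock 6.5 now tray [ 0.4 -2.1] z 122.4 h -0.0 tilt [-2.0e-04 -1.8e-03 -1.0e+00] F [-1.2  0.5 -0.1] w 16.4
 turn z units -0.002  shift units before turn [0.011 0.043 0.961]  after turn [0.011 0.043 0.961]
scene [ 285  229   95   93 1519] [319. 289.] z 0.064 tray@.07 [142.5  19.9]
scene [400 237  15  21 228] [407. 246.] z 0.093 tray@.07 [-76.3  64.3]
scene [338 250  18  17 223] [347. 258.] z 0.07 tray@.07 [45. -0.]
scene [373 262  19  17 239] [382. 270.] z 0.07 tray@.07 [11.2 71.6]
```

View pics/w3.png

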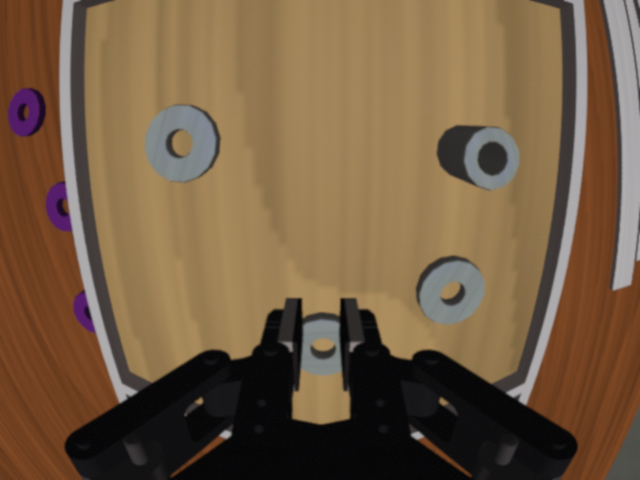

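The wrist view shows the washer at (323,345), nearly centred between the tips and on the gate line. The bush (490,157) and the third washer (452,290) are clear.

>>> step_arm(
  targets=[0.011,0.043,0.4,0,0,0,-0.62,0,0,0.36,0,0,0,-0.62,0,0,0.2,0,0,0,-0.62,-0.15,0,0,0,0,0,-0.62,-0.15,0,0,0,0,0,-0.62,-0.15,0,0,0,0,0,-0.62,-0.15,0,0,0,0,0,-0.62,-0.15,0,0,0,0,0,-0.62,-0.15,0,0,0,0,0,-0.62,-0.15,0,0,0,0,0,-0.62,-0.15,0,0,0,0,0,-0.62,-0.15,0,0,0,0,0,-0.62],
)

```text
clock: 7.8
tool_pos: [0.5675, -0.016, 0.0851]
orientation: [-0.0, 0.764, 0.645, 0.0]
contact_force: [0.6, 0.9, 0.4]
grip_width: 0.0163
```

Run:
```python
from h import *
plan(112,-.3,84,0)
```

```text
clock 7.8 now tray [54.4  0.4] z 85.1 h -0.0 tilt [ 1.e-04  1.e-04 -1.e+00] F [0.6 0.9 0.4] w 16.3
 turn z units -0.003  shift units before turn [-1.441 -0.016  0.028]  after turn [-1.441 -0.016  0.028]
```

>>> step_arm(
  targets=[-0.15,-0.01,0.02,0,0,0,-0.62,-0.15,0,0,0,0,0,-0.62,-0.15,0,0,0,0,0,-0.62,-0.15,0,0,0,0,0,-0.62,-0.15,0,0,0,0,0,-0.62,-0.15,0,0,0,0,0,-0.62,-0.13,0,0,0,0,0,-0.62,-0.13,0,0,0,0,0,-0.62,-0.13,0,0,0,0,0,-0.62,-0.1,0,0,0,0,0,-0.62,0,0,0,0,0,0,-0.62,0,0,0,0,0,0,-0.62],
)

```text
clock: 9.0
tool_pos: [0.5578, -0.0703, 0.0843]
orientation: [-0.0, 0.765, 0.645, 0.0]
contact_force: [0.1, -0.0, 0.3]
grip_width: 0.0161
```

>>> step_arm(
  targets=[0.5,0,0,0,0,0,-0.62,0.5,0,-0.5,0,0,0,-0.62,0.5,0,-0.5,0,0,0,-0.62,1,0,0,0,0,0,-0.62,1,0,0,0,0,0,-0.62,0.5,0,0,0,0,0,-0.62,0,0,0,0,0,0,-0.62],
)

```text
clock: 9.7
tool_pos: [0.5848, 0.0901, 0.1243]
orientation: [0.0, 0.763, 0.646, 0.0]
contact_force: [0.4, 0.4, 0.5]
grip_width: 0.0164
```

Run:
```python
from h import *
h=np.arctan2(71,115);u=np.array([np.cos(h),np.sin(h)]);w=np.array([-73,-71.6]); g=w-40*u; print(np.degrees(h),g)
plan(*g,84,np.degrees(h))
washers('scene','s4'); im,d=shot('top','t4')
a=cv2.imread('pics/s4.png')[100:340,160:480]
cv2.imwrite('pics/c4.png',np.hstack([cv2.resize(a,(400,300)),cv2.resize(im[120:300,215:455],(400,300))]))
```

```text
31.690821304599524 [-107.03581113  -92.61341383]
clock 9.7 now tray [-53.1  -0.4] z 124.3 h 0.2 tilt [ 4.e-04  3.e-04 -1.e+00] F [0.4 0.4 0.5] w 16.4
 turn z units -3.668  shift units before turn [ 1.354 -2.301  1.007]  after turn [ 2.357 -1.254  1.007]
scene [353 206  17  15 192] [361. 213.] z 0.07 tray@.07 [-69.5 -71.2]
scene [ 285  230   94   92 1614] [318. 289.] z 0.062 tray@.07 [144.8  19.9]
scene [400 237  15  21 231] [407. 246.] z 0.093 tray@.07 [-76.3  64.4]
scene [373 262  19  17 239] [382. 270.] z 0.07 tray@.07 [11.2 71.6]
```

View pics/c4.png

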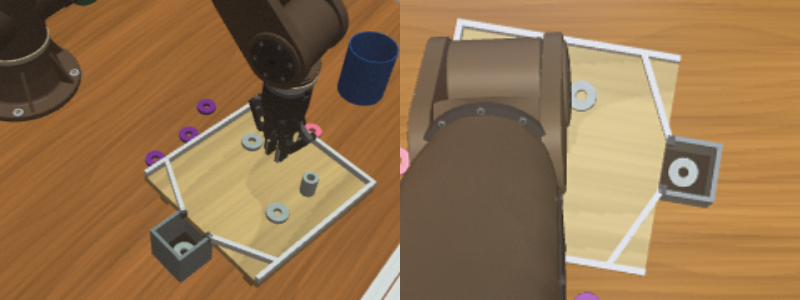

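The picture shows the first washer lying flat in the slot (left view (183,247), right view (683,172)), with the bush and other washers unmoved. Now the second one.

>>> step_arm(
  targets=[0,0,0,0,0,-0.917,-0.62,0,0,0,0,0,-0.917,-0.62,0,0,0,0,0,-0.917,-0.62,0,0,0,0,0,-0.917,-0.62,0.589,-0.313,0,0,0,0,-0.62,0.589,-0.313,0,0,0,0,-0.62,0.589,-0.314,0,0,0,0,-0.62,0.589,-0.314,0,0,0,0,-0.62,0,0,0,0,0,0,-0.62,0,0,0,0,0,0,-0.62],
)

```text
clock: 10.8
tool_pos: [0.5035, 0.1557, 0.1245]
orientation: [0.0, 0.561, 0.828, 0.0]
contact_force: [-0.1, 0.0, -0.8]
grip_width: 0.0162
```

Run:
```python
from h import *
plan(-107,-92.6,84,31.7)
```

```text
clock 10.8 now tray [-104.1  -91.6] z 124.5 h 31.5 tilt [-2.e-04  5.e-04 -1.e+00] F [-0.1  0.  -0.8] w 16.2
 turn z units -0.024  shift units before turn [0.075 0.017 1.014]  after turn [0.075 0.017 1.014]
```

>>> step_arm(
  targets=[0.075,0.017,0.4,0,0,-0.024,-0.62,0,0,0.4,0,0,0,-0.62,0,0,0.2,0,0,0,-0.62,-0.12,0,0,0,0,0,-0.62,-0.15,0,0,0,0,0,-0.62,-0.17,0,0,0,0,0,-0.62,-0.17,0,0,0,0,0,-0.62,-0.17,0,0,0,0,0,-0.62,-0.17,0,0,0,0,0,-0.62,-0.17,0,0,0,0,0,-0.62,-0.17,0,0,0,0,0,-0.62,-0.17,0,0,0,0,0,-0.62],
)

```text
clock: 12.0
tool_pos: [0.5248, 0.1048, 0.0843]
orientation: [0.0, 0.559, 0.829, 0.0]
contact_force: [-0.4, 1.2, 1.4]
grip_width: 0.0162
```

Run:
```python
from h import *
plan(42-29*.851,-29*.525,84,31.7)
```

```text
clock 12.0 now tray [-57.5 -62. ] z 84.3 h 31.7 tilt [ 1.e-04  1.e-04 -1.e+00] F [-0.4  1.2  1.4] w 16.2
 turn z units 0.001  shift units before turn [-2.206  0.012  0.008]  after turn [-2.206  0.013  0.008]
```

>>> step_arm(
  targets=[-0.18,0.012,0,0,0,0,-0.62,-0.19,0,0,0,0,0,-0.62,-0.19,0,0,0,0,0,-0.62,-0.19,0,0,0,0,0,-0.62,-0.19,0,0,0,0,0,-0.62,-0.19,0,0,0,0,0,-0.62,-0.19,0,0,0,0,0,-0.62,-0.19,0,0,0,0,0,-0.62,-0.19,0,0,0,0,0,-0.62,-0.19,0,0,0,0,0,-0.62,-0.17,0,0,0,0,0,-0.62,-0.1,0,0,0,0,0,-0.62],
)

```text
clock: 13.2
tool_pos: [0.5577, 0.0247, 0.0842]
orientation: [-0.0, 0.559, 0.829, 0.0]
contact_force: [-0.9, 0.9, -0.5]
grip_width: 0.0163
```

>>> step_arm(
  targets=[0,0,0,0,0,0,-0.62,0.5,0,0,0,0,0,-0.62,0,0,-0.5,0,0,0,-0.62,0,0,-0.5,0,0,0.92,-0.62,0,0,0,0,0,0.92,-0.62,0,0,0,0,0,0.92,-0.62,0,0,0,0,0,0.92,-0.62,0,0,0,0,0,0,-0.62,0,0,0,0,0,0,-0.62],
)

```text
clock: 14.1
tool_pos: [0.5499, 0.0439, 0.1242]
orientation: [-0.0, 0.763, 0.647, -0.0]
contact_force: [-0.5, -0.4, 0.1]
grip_width: 0.0162
```

Run:
```python
from h import *
plan(0,-.3,84,0)
washers('scene','s5')
```

```text
clock 14.1 now tray [ -1.7 -27.1] z 124.2 h 0.3 tilt [ 0.e+00 -1.e-04 -1.e+00] F [-0.5 -0.4  0.1] w 16.2
 turn z units 0.037  shift units before turn [-0.047  0.67   1.006]  after turn [-0.044  0.67   1.006]
scene [ 285  230   95   92 1624] [318. 289.] z 0.061 tray@.07 [144.8  19.8]
scene [400 237  15  21 229] [407. 246.] z 0.093 tray@.07 [-76.3  64.4]
scene [339 250  18  17 225] [347. 258.] z 0.07 tray@.07 [44.1  1.4]
scene [373 262  19  17 238] [382. 270.] z 0.07 tray@.07 [11.2 71.6]
```

>>> step_arm(
  targets=[-0.02,0.34,0,0,0,0.037,-0.62,-0.02,0.337,0,0,0,0,-0.62,0,0,0.4,0,0,0,-0.62,0,0,0.4,0,0,0,-0.62,0,0,0.2,0,0,0,-0.62,-0.15,0,0,0,0,0,-0.62,-0.15,0,0,0,0,0,-0.62,-0.15,0,0,0,0,0,-0.62,-0.15,0,0,0,0,0,-0.62,-0.15,0,0,0,0,0,-0.62,-0.15,0,0,0,0,0,-0.62,-0.15,0,0,0,0,0,-0.62],
)

```text
clock: 15.35
tool_pos: [0.5691, -0.0042, 0.0845]
orientation: [0.0, 0.766, 0.643, 0.0]
contact_force: [0.0, 0.8, 1.5]
grip_width: 0.016
```

Run:
```python
from h import *
plan(112,0,84,0)
```

```text
clock 15.35 now tray [42.5 -0. ] z 84.5 h -0.2 tilt [ 2.e-04  4.e-04 -1.e+00] F [0.  0.8 1.5] w 16.0
 turn z units -0.028  shift units before turn [-1.739  0.008  0.012]  after turn [-1.739  0.     0.012]
```

>>> step_arm(
  targets=[-0.15,0,0,0,0,-0.028,-0.62,-0.16,0,0,0,0,0,-0.62,-0.16,0,0,0,0,0,-0.62,-0.16,0,0,0,0,0,-0.62,-0.16,0,0,0,0,0,-0.62,-0.16,0,0,0,0,0,-0.62,-0.16,0,0,0,0,0,-0.62,-0.16,0,0,0,0,0,-0.62,-0.13,0,0,0,0,0,-0.62,-0.13,0,0,0,0,0,-0.62,-0.13,0,0,0,0,0,-0.62,-0.08,0,0,0,0,0,-0.62],
)

```text
clock: 16.55
tool_pos: [0.5572, -0.0728, 0.0842]
orientation: [-0.0, 0.764, 0.645, -0.0]
contact_force: [0.2, 0.1, -0.7]
grip_width: 0.0161
```

>>> step_arm(
  targets=[0,0,0,0,0,0,-0.62,0,0,0,0,0,0,-0.62,0.5,0,0,0,0,0,-0.62,0.5,0,-0.5,0,0,0,-0.62,0.5,0,-0.5,0,0,0,-0.62,1,0,0,0,0,0,-0.62,0,0,0,0,0,0,-0.62,0,0,0,0,0,0,-0.62],
)

```text
clock: 17.35
tool_pos: [0.5741, 0.0272, 0.1243]
orientation: [-0.0, 0.764, 0.646, -0.0]
contact_force: [0.2, 0.0, 0.2]
grip_width: 0.0165
```

Run:
```python
from h import *
h=np.arctan2(-71,34);u=np.array([np.cos(h),np.sin(h)]);w=np.array([7.7,70.8]); g=w-40*u; print(np.degrees(h),g)
plan(*g,84,np.degrees(h))
washers('scene','s6'); im,d=shot('top','t6')
a=cv2.imread('pics/s6.png')[100:340,160:480]
cv2.imwrite('pics/c6.png',np.hstack([cv2.resize(a,(400,300)),cv2.resize(im[120:300,215:455],(400,300))]))
```

```text
-64.41148685868359 [ -9.5761975  106.87676537]
clock 17.35 now tray [10.7 -0.4] z 124.3 h 0.1 tilt [ 0. -0. -1.] F [0.2 0.  0.2] w 16.5
 turn z units 7.508  shift units before turn [0.501 2.683 1.007]  after turn [2.638 0.702 1.007]
scene [ 285  229   95   93 1668] [317. 289.] z 0.06 tray@.07 [145.2  19.3]
scene [400 237  15  21 230] [407. 247.] z 0.093 tray@.07 [-76.2  64.4]
scene [373 262  19  17 237] [382. 270.] z 0.07 tray@.07 [11.2 71.6]
```

View pics/c6.png

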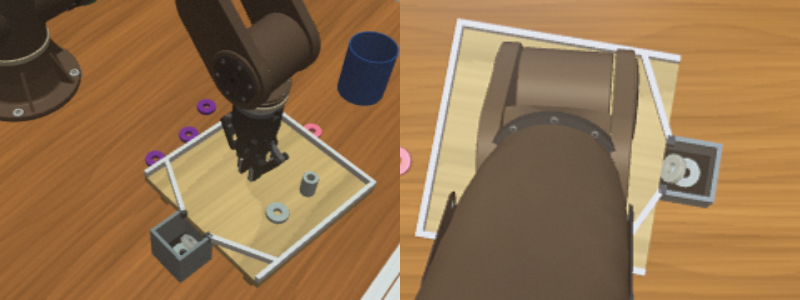

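Two washers are in the slot, the second leaning on the first (right view (672,168)). The bush and third washer have not moved. Now the third.

>>> step_arm(
  targets=[0,0,0,0,0,0.938,-0.62,0,0,0,0,0,0.938,-0.62,0,0,0,0,0,0.938,-0.62,0,0,0,0,0,0.938,-0.62,0,0,0,0,0,0.939,-0.62,0,0,0,0,0,0.939,-0.62,0,0,0,0,0,0.939,-0.62,0,0,0,0,0,0.939,-0.62,0.66,0.176,0,0,0,0,-0.62,0.66,0.176,0,0,0,0,-0.62,0.66,0.175,0,0,0,0,-0.62,0.658,0.175,0,0,0,0,-0.62],
)

```text
clock: 18.65
tool_pos: [0.6843, 0.0267, 0.124]
orientation: [-0.0, 0.991, 0.137, -0.0]
contact_force: [-0.3, -1.1, 0.8]
grip_width: 0.0163
```

>>> step_arm(
  targets=[0,0,0,0,0,0,-0.62,0,0,0,0,0,0,-0.62],
)

```text
clock: 18.85
tool_pos: [0.683, 0.027, 0.1235]
orientation: [-0.0, 0.991, 0.137, -0.001]
contact_force: [-0.8, -0.4, 0.6]
grip_width: 0.016
```

Run:
```python
from h import *
plan(-9.6,106.9,84,-64.4)
im,d=snapshot('top'); P=pts('top',d)[195:245,368:412].reshape(-1,3)
T=np.array([(P[:,:2]-O)@ex,(P[:,:2]-O)@ey]); q=(T[0]>.138)&(T[0]<.185)&(abs(T[1])<.028); print('slot z max',P[q,2].max(),np.percentile(P[q,2],[5,50,95]))
```

```text
clock 18.85 now tray [ -7.4 106.9] z 123.5 h -64.6 tilt [-1.3e-03 -5.0e-04 -1.0e+00] F [-0.8 -0.4  0.6] w 16.0
 turn z units -0.022  shift units before turn [ 0.023 -0.049  0.987]  after turn [ 0.023 -0.049  0.987]
slot z max 0.04444149503039396 [0.00393824 0.01458809 0.03982307]
```

>>> step_arm(
  targets=[0.023,-0.049,0.4,0,0,-0.022,-0.62,0,0,0.39,0,0,0,-0.62,0,0,0.2,0,0,0,-0.62,-0.12,0,0,0,0,0,-0.62,-0.15,0,0,0,0,0,-0.62,-0.17,0,0,0,0,0,-0.62,-0.17,0,0,0,0,0,-0.62,-0.17,0,0,0,0,0,-0.62,-0.17,0,0,0,0,0,-0.62,-0.17,0,0,0,0,0,-0.62,-0.17,0,0,0,0,0,-0.62,-0.17,0,0,0,0,0,-0.62],
)

```text
clock: 20.1
tool_pos: [0.6271, 0.0139, 0.0848]
orientation: [-0.0, 0.99, 0.139, 0.0]
contact_force: [1.3, 0.4, 0.3]
grip_width: 0.0163
```

Run:
```python
from h import *
plan(41.6-29*.432,0+29*.902,84,-64.4)
```

```text
clock 20.1 now tray [14.9 54.1] z 84.8 h -64.3 tilt [ 4.e-04  0.e+00 -1.e+00] F [1.3 0.4 0.3] w 16.3
 turn z units 0.007  shift units before turn [-0.784  0.017  0.02 ]  after turn [-0.784  0.017  0.02 ]
```

>>> step_arm(
  targets=[-0.17,0.017,0.02,0,0,0,-0.62,-0.17,0,0,0,0,0,-0.62,-0.17,0,0,0,0,0,-0.62,-0.15,0,0,0,0,0,-0.62,-0.12,0,0,0,0,0,-0.62,0,0,0,0,0,0,-0.62,0.5,0,0,0,0,0,-0.62,0,0,-0.5,0,0,0,-0.62,0,0,-0.5,0,0,0,-0.62],
)

```text
clock: 21.0
tool_pos: [0.6171, 0.0104, 0.1237]
orientation: [-0.0, 0.99, 0.139, -0.001]
contact_force: [0.3, 0.7, -0.8]
grip_width: 0.0159
```

>>> step_arm(
  targets=[0,0,0,0,0,-0.937,-0.62,0,0,0,0,0,-0.937,-0.62,0,0,0,0,0,-0.937,-0.62,0,0,0,0,0,-0.937,-0.62,0,0,0,0,0,-0.937,-0.62,0,0,0,0,0,-0.937,-0.62,0,0,0,0,0,-0.937,-0.62,0,0,0,0,0,-0.937,-0.62,0,0,0,0,0,0,-0.62,0,0,0,0,0,0,-0.62],
)

```text
clock: 22.0
tool_pos: [0.617, 0.0103, 0.1238]
orientation: [-0.0, 0.765, 0.644, -0.0]
contact_force: [0.5, -0.1, 0.1]
grip_width: 0.0164
```

Run:
```python
from h import *
plan(0,0,84,0)
washers('scene','s7')
```

```text
clock 22.0 now tray [20.1 44.7] z 123.8 h -0.1 tilt [ 1.e-04 -2.e-04 -1.e+00] F [ 0.5 -0.1  0.1] w 16.4
 turn z units -0.017  shift units before turn [ 0.499 -1.119  0.996]  after turn [ 0.502 -1.118  0.996]
scene [ 286  230   94   92 1667] [317. 289.] z 0.061 tray@.07 [145.3  19.4]
scene [400 237  15  21 210] [407. 247.] z 0.092 tray@.07 [-76.   65.4]
scene [338 250  18  17 228] [347. 258.] z 0.07 tray@.07 [45.4  0.6]
```

>>> step_arm(
  targets=[0.25,-0.56,0,0,0,0,-0.62,0.25,-0.558,0,0,0,0,-0.62,0,0,0.4,0,0,0,-0.62,0,0,0.4,0,0,0,-0.62,0,0,0.2,0,0,0,-0.62,-0.15,0,0,0,0,0,-0.62,-0.15,0,0,0,0,0,-0.62,-0.15,0,0,0,0,0,-0.62,-0.15,0,0,0,0,0,-0.62,-0.15,0,0,0,0,0,-0.62,-0.15,0,0,0,0,0,-0.62,-0.15,0,0,0,0,0,-0.62],
)

```text
clock: 23.25
tool_pos: [0.5692, -0.0045, 0.0841]
orientation: [0.0, 0.764, 0.645, 0.0]
contact_force: [0.4, 1.1, 0.3]
grip_width: 0.0164
```

Run:
```python
from h import *
plan(112,0,84,0)
```

```text
clock 23.25 now tray [42.7  0.2] z 84.1 h 0.1 tilt [ 1.e-04  4.e-04 -1.e+00] F [0.4 1.1 0.3] w 16.4
 turn z units 0.009  shift units before turn [-1.732 -0.006  0.002]  after turn [-1.732 -0.004  0.002]
```

>>> step_arm(
  targets=[-0.15,0,0,0,0,0,-0.62,-0.16,0,0,0,0,0,-0.62,-0.16,0,0,0,0,0,-0.62,-0.16,0,0,0,0,0,-0.62,-0.16,0,0,0,0,0,-0.62,-0.16,0,0,0,0,0,-0.62,-0.16,0,0,0,0,0,-0.62,-0.16,0,0,0,0,0,-0.62,-0.13,0,0,0,0,0,-0.62,-0.13,0,0,0,0,0,-0.62,-0.13,0,0,0,0,0,-0.62,-0.08,0,0,0,0,0,-0.62],
)

```text
clock: 24.45
tool_pos: [0.5575, -0.0731, 0.0838]
orientation: [-0.0, 0.764, 0.645, -0.0]
contact_force: [0.0, 0.1, -0.6]
grip_width: 0.0164
```

>>> step_arm(
  targets=[0,0,0,0,0,0,-0.62,0,0,0,0,0,0,-0.62,0.5,0,0,0,0,0,-0.62,0.5,0,-0.5,0,0,0,-0.62,0.5,0,-0.5,0,0,0,-0.62,0.8,0,-0.5,0,0,0,-0.62,0,0,-0.5,0,0,0,-0.62,0,0,0,0,0,0,-0.62],
)

```text
clock: 25.25
tool_pos: [0.5739, 0.0192, 0.1662]
orientation: [0.001, 0.763, 0.646, 0.001]
contact_force: [-0.1, 0.1, -0.3]
grip_width: 0.0163
```

Run:
```python
from h import *
plan(0,0,150,0)
washers('scene','s8'); im,d=shot('top','t8'); P=pts('top',d)[195:245,368:412].reshape(-1,3)
T=np.array([(P[:,:2]-O)@ex,(P[:,:2]-O)@ey]); q=(T[0]>.138)&(T[0]<.185)&(abs(T[1])<.028); print('slot z max',P[q,2].max(),np.percentile(P[q,2],[5,50,95]))
a=cv2.imread('pics/s8.png')[100:340,160:480]
cv2.imwrite('pics/c8.png',np.hstack([cv2.resize(a,(400,300)),cv2.resize(im[180:255,350:450],(400,300))]))
```

```text
clock 25.25 now tray [18.6  0.7] z 166.2 h 0.2 tilt [ 4.e-04  4.e-03 -1.e+00] F [-0.1  0.1 -0.3] w 16.3
 turn z units 0.023  shift units before turn [ 0.465 -0.018  0.405]  after turn [ 0.465 -0.02   0.405]
scene [ 285  230   95   92 1748] [318. 289.] z 0.063 tray@.07 [144.6  18.8]
scene [400 237  15  21 227] [407. 246.] z 0.093 tray@.07 [-76.5  64.1]
slot z max 0.061490800683544844 [0.00378275 0.01482688 0.0531311 ]
```

View pics/c8.png

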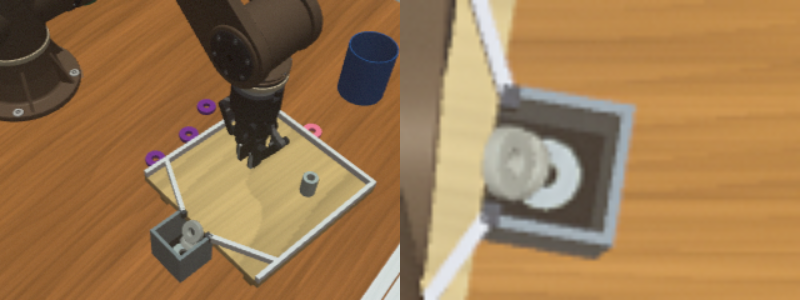

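The third washer looks propped up in the gate region, standing high against the second. I'll check its height profile.

Run:
```python
from h import *
d=np.load('pics/t8.npy');P=pts('top',d)[190:250,355:420]; X=(P[...,:2]-O)@ex*1e3; Y=(P[...,:2]-O)@ey*1e3
for y0 in(-16,-11,-6,0,6,11,16):
    print(y0,[(x0,int(1e3*np.median(P[(abs(X-x0)<2)&(abs(Y-y0)<2.5)][:,2])) if ((abs(X-x0)<2)&(abs(Y-y0)<2.5)).any() else None) for x0 in range(106,192,4)])
im=cv2.imread('pics/s8.png')[215:305,275:395]; cv2.imwrite('pics/c9.png',cv2.resize(im,None,fx=6,fy=6,interpolation=cv2.INTER_CUBIC))
```

```text
-16 [(106, 60), (110, 59), (114, 61), (118, 59), (122, 59), (126, 62), (130, 55), (134, 59), (138, 55), (142, 10), (146, 33), (150, 10), (154, 11), (158, 7), (162, 11), (166, 11), (170, 5), (174, 7), (178, 6), (182, 7), (186, 2), (190, 40)]
-11 [(106, 59), (110, 58), (114, 58), (118, 60), (122, 58), (126, 67), (130, 64), (134, 63), (138, 57), (142, 50), (146, 45), (150, 35), (154, 23), (158, 17), (162, 15), (166, 17), (170, 15), (174, 8), (178, 5), (182, 6), (186, 5), (190, 50)]
-6 [(106, 58), (110, 61), (114, 59), (118, 59), (122, 67), (126, 69), (130, 68), (134, 65), (138, 54), (142, 52), (146, 46), (150, 40), (154, 36), (158, 24), (162, 16), (166, 14), (170, 14), (174, 17), (178, 16), (182, 6), (186, 6), (190, 39)]
0 [(106, 58), (110, 59), (114, 61), (118, 59), (122, 66), (126, 70), (130, 72), (134, 66), (138, 45), (142, 50), (146, 46), (150, 42), (154, 41), (158, 36), (162, 4), (166, 15), (170, 16), (174, 19), (178, 13), (182, 5), (186, 4), (190, 47)]
6 [(106, 60), (110, 58), (114, 58), (118, 59), (122, 63), (126, 66), (130, 69), (134, 66), (138, 50), (142, 52), (146, 47), (150, 39), (154, 40), (158, 38), (162, 8), (166, 11), (170, 15), (174, 14), (178, 15), (182, 6), (186, 6), (190, 49)]
11 [(106, 60), (110, 60), (114, 59), (118, 60), (122, 61), (126, 65), (130, 68), (134, 65), (138, 59), (142, 52), (146, 50), (150, 38), (154, 39), (158, 35), (162, 15), (166, 17), (170, 16), (174, 15), (178, 10), (182, 5), (186, 3), (190, 49)]
16 [(106, 60), (110, 58), (114, 56), (118, 59), (122, 60), (126, 61), (130, 64), (134, 64), (138, 58), (142, 52), (146, 47), (150, 37), (154, 33), (158, 14), (162, 16), (166, 15), (170, 13), (174, 10), (178, 7), (182, 6), (186, 5), (190, 44)]
```

View pics/c9.png

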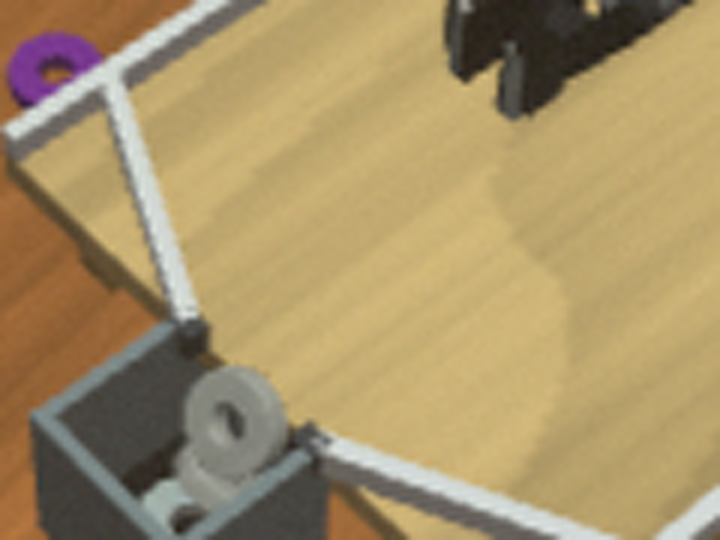

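The enlarged view shows the third washer (crop (235,425)) leaning on the deck's edge with its top at about 70 mm, resting on the second. It has not dropped fully. I'll nudge it through the gate with the fingers shut so they clear the posts.

>>> step_arm(
  targets=[-0.55,-0.018,0.5,0,0,0,-1,-0.55,0,0.5,0,0,0,-1,-0.55,0,0.5,0,0,0,-1,0,0,0.4,0,0,0,-1,0,0,0.17,0,0,0,-1,0,0,0,0,0,0,-1,0,0,0,0,0,0,-1],
)

```text
clock: 26.05
tool_pos: [0.5611, -0.0468, 0.0807]
orientation: [-0.0, 0.764, 0.645, -0.0]
contact_force: [0.4, 0.4, 0.7]
grip_width: -0.0003
```

Run:
```python
from h import *
plan(126,0,83,0)
```

```text
clock 26.05 now tray [85.8 -0.7] z 80.7 h 0.1 tilt [ 1.e-04 -7.e-04 -1.e+00] F [0.4 0.4 0.7] w -0.3
 turn z units 0.009  shift units before turn [-1.006  0.017 -0.057]  after turn [-1.006  0.018 -0.057]
```

>>> step_arm(
  targets=[-0.1,0.017,-0.057,0,0,0,-1,-0.15,0,0,0,0,0,-1,-0.15,0,0,0,0,0,-1,-0.1,0,0,0,0,0,-1,-0.1,0,0,0,0,0,-1,-0.1,0,0,0,0,0,-1,-0.1,0,0,0,0,0,-1,-0.1,0,0,0,0,0,-1,-0.1,0,0,0,0,0,-1,0,0,0,0,0,0,-1,0,0,0,0,0,0,-1],
)

```text
clock: 27.15
tool_pos: [0.5552, -0.0864, 0.0833]
orientation: [-0.0, 0.764, 0.645, 0.0]
contact_force: [0.3, 0.9, 1.2]
grip_width: -0.0
```

>>> step_arm(
  targets=[0.5,0,0,0,0,0,-1,0.5,0,-0.5,0,0,0,-1,0.5,0,-0.5,0,0,0,-1,0.8,0,-0.5,0,0,0,-1,0.3,0,-0.5,0,0,0,-1,0,0,0,0,0,0,-1],
)

```text
clock: 27.75
tool_pos: [0.5736, 0.0179, 0.1657]
orientation: [0.001, 0.763, 0.646, 0.002]
contact_force: [-0.2, -0.5, -0.3]
grip_width: -0.0002
```

```bash
cat > chk.py <<'E'
import sys
from h import *
f=sys.argv[1]
plan(0,0,150,0)
s,_=shot('scene','s'+f); im,d=shot('top','t'+f)
P=pts('top',d)[190:250,355:420]; X=(P[...,:2]-O)@ex*1e3; Y=(P[...,:2]-O)@ey*1e3
for y0 in(-16,-8,0,8,16):
    print(y0,[(x0,int(1e3*np.median(P[(abs(X-x0)<2)&(abs(Y-y0)<2.5)][:,2]))) for x0 in range(114,188,5)])
cv2.imwrite(f'pics/c{f}.png',np.hstack([cv2.resize(s[215:305,275:395],(400,300)),cv2.resize(im[180:255,350:450],(400,300))]))
E
python3 chk.py 10
```

```text
clock 27.75 now tray [19.9  0.7] z 165.7 h 0.2 tilt [ 6.0e-04  4.1e-03 -1.0e+00] F [-0.2 -0.5 -0.3] w -0.2
 turn z units 0.026  shift units before turn [ 0.498 -0.016  0.393]  after turn [ 0.498 -0.018  0.393]
-16 [(114, 59), (119, 60), (124, 60), (129, 6), (134, 28), (139, 37), (144, 37), (149, 23), (154, 12), (159, 14), (164, 14), (169, 5), (174, 5), (179, 5), (184, 5)]
-8 [(114, 59), (119, 59), (124, 59), (129, 24), (134, 60), (139, 58), (144, 50), (149, 42), (154, 38), (159, 27), (164, 17), (169, 15), (174, 15), (179, 7), (184, 6)]
0 [(114, 59), (119, 59), (124, 61), (129, 57), (134, 62), (139, 51), (144, 38), (149, 40), (154, 33), (159, 25), (164, 25), (169, 15), (174, 17), (179, 15), (184, 3)]
8 [(114, 57), (119, 60), (124, 61), (129, 55), (134, 55), (139, 53), (144, 41), (149, 38), (154, 30), (159, 23), (164, 27), (169, 14), (174, 16), (179, 10), (184, 5)]
16 [(114, 58), (119, 61), (124, 59), (129, 52), (134, 52), (139, 50), (144, 42), (149, 34), (154, 25), (159, 25), (164, 16), (169, 15), (174, 12), (179, 4), (184, 6)]
```

View pics/c10.png

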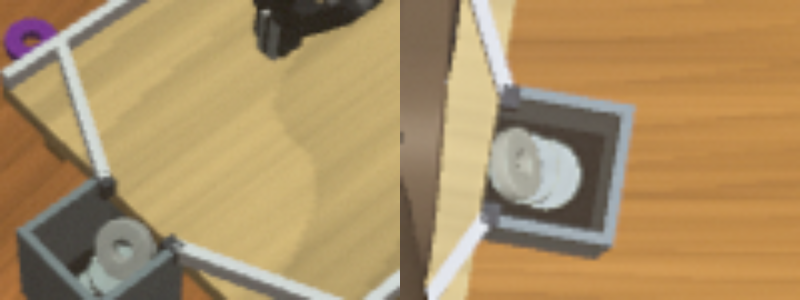

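The third washer is now through the gate and in the slot. It leans on the others with its upper rim at about 60 mm, only just level with the deck. There is time left, so I'll gently press that rim down inside the slot to settle it lower.

>>> step_arm(
  targets=[-0.6,-0.018,0,0,0,0,-1,-0.6,0,0,0,0,0,-1,-0.6,0,0,0,0,0,-1,-0.6,0,0.5,0,0,0,-1,-0.58,0,0.5,0,0,0,-1,0,0,0.5,0,0,0,-1,0,0,0.2,0,0,0,-1,0,0,0,0,0,0,-1,0,0,0,0,0,0,-1],
)

```text
clock: 28.75
tool_pos: [0.5521, -0.1012, 0.0955]
orientation: [-0.0, 0.764, 0.645, -0.0]
contact_force: [0.2, 0.1, 0.2]
grip_width: -0.0001
```

Run:
```python
from h import *
plan(139,0,76,0)
```

```text
clock 28.75 now tray [140.9  -0.5] z 95.5 h 0.1 tilt [ 1.e-04 -1.e-04 -1.e+00] F [0.2 0.1 0.2] w -0.1
 turn z units 0.011  shift units before turn [0.047 0.012 0.488]  after turn [0.047 0.012 0.488]
```

>>> step_arm(
  targets=[0.04,0.012,0.12,0,0,0,-1,0,0,0.12,0,0,0,-1,0,0,0.1,0,0,0,-1,0,0,0.07,0,0,0,-1,0,0,0.05,0,0,0,-1,0,0,0,0,0,0,-1],
)

```text
clock: 29.35
tool_pos: [0.5533, -0.0991, 0.0784]
orientation: [0.001, 0.764, 0.645, 0.001]
contact_force: [-2.3, 7.5, 20.2]
grip_width: 0.0
```

>>> step_arm(
  targets=[-0.08,0,0.01,0,0,0,-1,-0.08,0,0.02,0,0,0,-1,-0.08,0,0.02,0,0,0,-1,0,0,0,0,0,0,-1],
)

```text
clock: 29.75
tool_pos: [0.554, -0.1086, 0.08]
orientation: [0.003, 0.764, 0.645, 0.003]
contact_force: [-3.3, 14.2, 56.3]
grip_width: -0.0002
```

>>> step_arm(
  targets=[0,0,-0.5,0,0,0,-1,0,0,-0.8,0,0,0,-1,0.8,0,-0.5,0,0,0,-1,0.8,0,0,0,0,0,-1,0.8,0,0,0,0,0,-1,0.6,0,0,0,0,0,-1,0,0,0,0,0,0,-1],
)

```text
clock: 30.45
tool_pos: [0.5713, 0.0115, 0.1469]
orientation: [-0.0, 0.763, 0.647, 0.0]
contact_force: [0.1, 0.8, 0.2]
grip_width: -0.0001
```

```bash
python3 chk.py 11
```

```text
clock 30.45 now tray [26.6 -0.5] z 146.9 h 0.3 tilt [ 3.e-04  2.e-04 -1.e+00] F [0.1 0.8 0.2] w -0.1
 turn z units 0.03  shift units before turn [ 0.664  0.016 -0.077]  after turn [ 0.664  0.013 -0.077]
-16 [(114, 59), (119, 59), (124, 61), (129, 6), (134, 49), (139, 47), (144, 34), (149, 17), (154, 14), (159, 11), (164, 15), (169, 8), (174, 5), (179, 5), (184, 4)]
-8 [(114, 60), (119, 60), (124, 59), (129, 30), (134, 58), (139, 58), (144, 47), (149, 42), (154, 36), (159, 26), (164, 17), (169, 15), (174, 15), (179, 5), (184, 6)]
0 [(114, 61), (119, 60), (124, 61), (129, 56), (134, 60), (139, 54), (144, 37), (149, 40), (154, 35), (159, 26), (164, 25), (169, 16), (174, 17), (179, 13), (184, 5)]
8 [(114, 58), (119, 60), (124, 59), (129, 58), (134, 57), (139, 53), (144, 37), (149, 40), (154, 31), (159, 25), (164, 25), (169, 16), (174, 16), (179, 5), (184, 7)]
16 [(114, 60), (119, 60), (124, 61), (129, 53), (134, 51), (139, 49), (144, 43), (149, 37), (154, 26), (159, 24), (164, 17), (169, 14), (174, 14), (179, 4), (184, 5)]
```

View pics/c11.png

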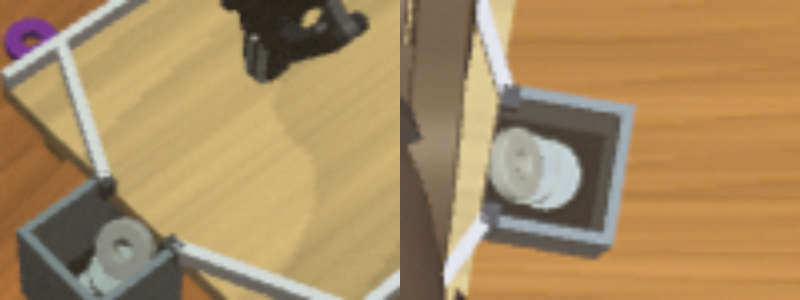

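The washer sits unchanged under that firm press, so it is stably lodged inside the slot. Its upper rim is at about 59–60 mm, and from the fitted face its centre is at about x = 140–147, z = 37–43, roughly 20 mm below the deck. More forcing risks more than it gains, so I'll do a last check and hand in.

Run:
```python
from h import *
washers('scene','s12')
a=cv2.imread('pics/s2.png').astype(int);b=cv2.imread('pics/s12.png').astype(int)
print('bush diff',abs(a-b)[236:259,399:416].mean()); s=state(); print(s['clock'],s['contact_force'])
print(finish_job())
```

```text
scene [ 285  230   95   92 1703] [317. 289.] z 0.06 tray@.07 [145.4  19.1]
scene [400 237  15  21 229] [407. 246.] z 0.093 tray@.07 [-76.4  64.3]
bush diff 1.6837169650468884
30.6 [ 0.45369537  0.03711624 -0.02153676]
the job is handed in; nothing more can be done
None
```

All three washers were pushed across the deck and are now in the slot, and I handed the job in at 30.6 s. The third did not drop cleanly and leans on the other two.

- **Washers 1 and 2:** Each was swept to the gate line, then straight through. I saw the first in the slot before moving the second. I checked the second before moving the third; it leans on the first.
- **Washer 3:** It first caught on the deck's edge, so I nudged it through with the fingers shut. It still leans in the slot. Its upper rim is at about 60 mm, level with the deck, and I estimate its centre is about 20 mm below it.
- **Failed attempt:** I tried pressing washer 3's rim down to lay it flatter. It did not move, even as the wrist force rose to about 56 N through the fingertips, so I stopped there.

In the last check the deck showed only the bush, at the same place in the image as near the start. The robot was touching nothing, with under 0.5 N at the wrist. I sent no move near the can, the screwdriver or the pink and purple rings, and did not re-measure where they are.

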